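# Lock the relaxing chamber and set its vent cap

## Task

Close up the relaxing chamber: first lock its lid by turning the bar knob clockwise until it clicks past its detent, then screw the round knurled vent cap clockwise all the way down until it bottoms out. Then back the cap off a quarter turn so that the chamber can breathe, and finish still gripping the cap there: do not let go of it. Leave the lock clicked over and do not disturb the other things on the table.

Things in the scene. Friction and masses are not known exactly. Their poses are not given: they have to be found in the camera images.
- chamber: The relaxing chamber: a clear box 170 x 280 x 90 mm (x, y, z) with a flat grey lid, fixed to the table, turned by up to 35 degrees. Origin at the centre of its underside; z up. The lid's top is 90 mm above it. The lock's knob and the capped neck stand on the lid about 150 mm apart, near its y = +75 and -75 mm; either may be at either end.
- lock_grip (a point): On the axis of the lid lock's black bar knob, at the height to grip, 37 mm above the lid. The bar is 42 mm long (this point's x), 14 mm thick (its y); its top is 7 mm above this point. Below it a 44 mm disc turns with it (top face 23 mm below this point) on a fixed 68 mm base 6 mm high, from whose side a small detent pin sticks out by 8 to 13 mm. z up; axes turn with the knob.
- lock (a joint): Angle of the lid lock's knob, rad. 0 = unlocked, as at the start; grows clockwise seen from above; end stop at 1.4 = locked. A sprung detent pin makes it bistable: it resists (about 0.2 N m at first, then less) up to a crest at 0.7, beyond which it drives itself on and clicks over to 1.4. Let go short of the crest, it springs back to 0.
- vent_cap_grip (a point): Centre of the vent cap, half-way up: a round aluminium cap 43 mm in diameter (45 over the knurls), 30 mm tall, on a threaded neck on the lid. The fixed neck below it is 42 mm in diameter and 20 mm high: screwed home, the cap's underside is 20 mm and this point 35 mm above the lid. z up, along the thread's axis; axes turn with the cap.
- vent_cap (a joint): Angle of the vent cap on its thread, rad. 0 = bottomed out (hard stop); grows as it is unscrewed, anticlockwise from above, and the cap rises 6 mm a turn (0.95 mm per rad). It starts 1.0 to 2.8 rad above the bottom, already engaged on the thread. It turns against about 0.06 N m of friction and stays where it is left; upper stop at 4.7.
- jar: Glass specimen jar with a white lid, 60 mm in diameter, 85 mm tall. Origin at the centre of its underside. Loose; to be left alone.
- vial: Small glass vial with a black lid, 28 mm in diameter, 60 mm tall. Origin at the centre of its underside. Loose; to be left alone.
- unit_tray: White card tray of pinned beetles, 90 x 110 x 40 mm (x, y, z). Origin at the centre of its underside. Loose; to be left alone.
- pin_block: Stepped wooden pinning block, 90 x 60 mm, 36 mm tall at its highest step (+x end). Origin at the centre of its underside. Loose; to be left alone.
- brush: Brush lying on the table, 150 mm long along its x. Loose; to be left alone.
- spare_cap: A spare plain cap standing on the table, 43 mm in diameter, 30 mm tall. Origin at the centre of its underside. Not part of the job. Loose; to be left alone.
- loupe: Black loupe, 42 mm in diameter, 38 mm tall, standing on the table. Origin at the centre of its underside. Loose; to be left alone.

How it is judged:
On the way, in this order (a step that is already met when the one before it is completed fails the run):
1. the lid lock has clicked past its detent (value of joint lock above 1.15 rad), for 0.2 s.
2. the vent cap is screwed down until it bottoms out (value of joint vent_cap below 0.1 rad and value of joint lock above 1.15 rad), for 0.1 s.
3. the cap is backed off a quarter turn and held in the fingers (value of joint vent_cap between 1.25 and 1.9 rad and contact force between the fingers and vent_cap above 3 N), for 0.2 s.
At the end, for the whole second after the job is handed in: The vent cap stands 1.25 to 1.9 rad (a quarter turn, within about 18 degrees) above its bottom stop, still (under 0.1 rad/s) and gripped by the fingers with over 3 N; the lid lock is past its click (over 1.15 rad) (all of step 3 and velocity of joint vent_cap between -0.1 and 0.1 rad/s and value of joint lock above 1.15 rad); the arm keeps its last pose, push and grip.
It fails at once if one of the loose things on the table (jar, vial, tray, pinning block, brush, spare cap, loupe) is moved more than 25 mm (distance of any of jar, vial, unit_tray, pin_block, brush, spare_cap, loupe from where it was at the start of the episode above 0.025 m).
It fails at once if the jar, vial or loupe is tipped over (angle between any of jar, vial, loupe's own z axis and vertical above 0.6 rad).
It also fails if it takes over 58 s, if anything falls off the work surface, if the arm or the gripper's body presses on something with over 40 N, if the wrist force passes 120 N, or if a joint passes its speed limit or range.

## Robot

A 6-joint arm with a two-finger parallel gripper is mounted at the origin on the work surface. World frame = base frame: x ahead of the robot, y to its left, z up, the work surface at z = 0. Lengths are in m, angles in rad, forces in N, time in s.
With the tool pointing down it reaches from about 0.375 to 0.9 m from the base axis. Payload 3.1 kg.
Tool frame: the origin (TCP) lies on the front face of the gripper's body, between the roots of the fingers; the fingertips stand 73 mm ahead of it and the grasp point (between the pads) lies 54 mm ahead of it (manip.tips_ahead is the distance from the TCP to the fingertips, in m); z points along the fingers, y is the line along which they close (so a half turn about z gives the same grasp; the last joint's range is limited). The gripper opens to 85 mm and grips with 20 to 120 N. Pads are 22 mm wide; open, the fingers measure 114 mm over their backs; the gripper's body (76 mm by 85 mm) begins 54 mm behind the grasp point. The pads swing forward as they close: fully open they stand 13 mm farther back than shut.
Start: joints at [-1.458, 0.527, 1.433, -0, 1.181, -0.178], TCP at [0.18, -0.599, 0.304] pointing down, gripper open.
Joint ranges: [-3.08, 3.08], [-0.75, 2.2], [0.22, 2.44], [-1.43, 4.57], [0, 2.65], [-2.85, 2.85]. Speed limits (rad/s): [2.79, 2.79, 3.14, 3.14, 3.14, 3.14].

## Interface

Orientations are given as a unit quaternion [x, y, z, w].
In Python, from station import sense, eyes, workorder, manip gives the robot as it stands.
- The arm moves only by the shell command python3 -m inch 'ROWS' [OPENING] [FORCE]. ROWS is JSON, a list of rows, each an object of numbers: "dx", "dy", "dz": the shift along the tool's x, y, z in cm; "wx", "wy", "wz": the turn, a rotation vector about the tool's x, y, z in degrees. In form: [{"dx": .., "dy": .., "dz": .., "wx": .., "wy": .., "wz": ..}, ...]. A call has 1 to 10 rows; each row shifts and turns the commanded pose from where the row before left it, along the tool's axes as they then stand; what a row does not reach is not made up. A row lasts 1/8 s, in which the tool goes at most 62.5 mm and 10.7 degrees, less where a joint would pass 70% of its speed; a pose out of reach is approached as far as the arm can. A call with a gripper value outside its range is refused whole. OPENING is the opening, from 0 (shut) to 1 (fully open), set as the call begins (- or left out, the last holds). The fingers move at their own pace and stop on an object; FORCE is the grip in N (left out, the last holds). Time passes only in rows, so rows that do not move let the fingers close. It gives the time, the measured TCP pose, the force, the opening and the grip force at its end, in the units of the state.
- sense(): the state, without advancing time (a new reading comes with each control period).
- eyes.snapshot(name): name is "side" or "top" or "wrist"; returns the picture (420x560x3 uint8, red, green, blue); there is no depth.
- eyes.camera_params(name): a dict with "fx", "fy", "cx", "cy" (pixels), "rvec" (rotation vector, rad) and "tvec" (3), from world to camera coordinates, as OpenCV has them. Camera axes: x right, y down, z forward; pixel columns grow to the right and rows downward; lengths in m; the calibration is good to about 2 mm. The wrist camera is an equidistant fisheye: a pixel r from the principal point sees the ray r / f radians off the axis. A picture is of the moment at which its call begins: read the wrist's pose just before it. camera_params takes no time and is no camera call; for the wrist camera it gives the pose at the moment of the call.
- workorder.sign_off(): hands the job in; it is judged then, once.
The state is a dict: "t": time; "q": joint angles; "qd": joint speeds; "tau": joint torques, N m; "tcp_pos": TCP position; "tool_rot": TCP orientation; "force": force on the tool from outside, world axes, zero at the start; "ft_torque": the same for the moment, N m; "finger_gap": opening from 0.0 (shut) to 1.0 (fully open); "gripper_force": force on a finger pad.
Only numpy, scipy, OpenCV 4.12 (cv2) and the standard library are available. Lean on these libraries where they do the work, as an engineer would, in place of code of your own. Each camera call takes 0.05 s, during which the arm holds its last target. There are 200 camera calls.

## Working session

There is one attempt and no reset: what is moved stays moved. The work goes in short steps, Python scripts to look and compute and a shell command to move; the robot and the scene stay as the last step left them, time stands still between calls to the robot, and variables do not carry over. Pictures are saved under pics/ and viewed, at most 10 in all, crops included, and the job is handed in when it is done.

```bash
mkdir -p pics; ls; python3 - <<'E'
from station import sense, eyes, workorder, manip
import cv2
s=sense();print(s)
for n in("side","top"):
    im=eyes.snapshot(n);cv2.imwrite(f"pics/{n}0.png",im[:,:,::-1]);print(n,eyes.camera_params(n))
E
```

```text
pics
{'t': 0.0, 'q': array([-1.45746892e+00,  5.28466128e-01,  1.43392589e+00, -4.48964307e-06,
        1.18139696e+00, -1.78484726e-01]), 'qd': array([ 8.17586779e-04, -4.81747819e-04,  1.71168872e-03, -4.03544168e-05,
       -8.38167874e-04, -2.33679604e-04]), 'tau': array([-1.01407069e-03, -4.42355525e+01, -1.78022289e+01, -1.82716553e-04,
        8.46781244e-03, -1.82436551e-06]), 'tcp_pos': array([ 0.17977594, -0.59798978,  0.30292597]), 'tool_rot': array([ 9.89373859e-01,  1.45389687e-01,  3.36956997e-05, -1.09765034e-03]), 'force': array([-0.15388113,  1.40347559, -0.10341697]), 'ft_torque': array([ 0.01847393,  0.0336457 , -0.01467795]), 'gripper_force': 0.0, 'finger_gap': 0.9986903761774083}
side {'fx': 461.4358264780188, 'fy': 461.4358264780188, 'cx': 281.5539851159057, 'cy': 212.22133819897238, 'rvec': array([ 2.38641994, -0.19346164,  0.07931271]), 'tvec': array([-0.55392461,  0.16798211,  0.91767448])}
top {'fx': 410.05579418104634, 'fy': 410.05579418104634, 'cx': 276.0432022503493, 'cy': 207.2249112215452, 'rvec': array([ 2.13058257, -2.15784338,  0.23457465]), 'tvec': array([0.05147333, 0.5617016 , 0.80545943])}
```

View pics/side0.png

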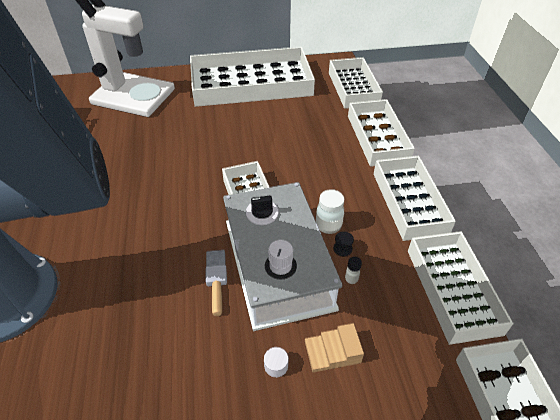

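View pics/top0.png

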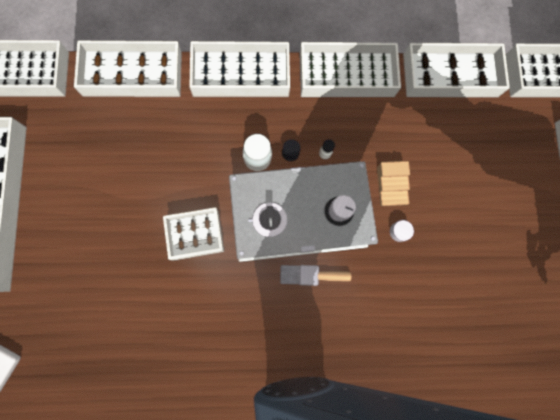

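The side view shows the lock at about (262,205) and the cap at (280,248). In the top view the lock is at (269,218) and the cap at (343,207). Next I'll enlarge both and cast rays.

```bash
cat > h.py <<'E'
import numpy as np, cv2
from station import sense, eyes
def ray(n,u,v):
    p=eyes.camera_params(n);R=cv2.Rodrigues(p["rvec"])[0]
    d=R.T@np.array([(u-p["cx"])/p["fx"],(v-p["cy"])/p["fy"],1]);return -R.T@p["tvec"],d/np.linalg.norm(d)
def onz(n,u,v,z):
    o,d=ray(n,u,v);return o+d*(z-o[2])/d[2]
def tri(a,b):
    (o1,d1),(o2,d2)=ray(*a),ray(*b)
    s=np.linalg.lstsq(np.c_[d1,-d2],o2-o1,rcond=None)[0];p,q=o1+s[0]*d1,o2+s[1]*d2
    return (p+q)/2,np.linalg.norm(p-q)
E
python3 - <<'E'
from h import *
np.set_printoptions(precision=4,suppress=True)
t=cv2.imread("pics/top0.png");s=cv2.imread("pics/side0.png")
a=cv2.resize(t[155:270,225:385],None,fx=5,fy=5,interpolation=cv2.INTER_CUBIC)
cv2.imwrite("pics/topc.png",a)
b=cv2.resize(s[175:335,215:345],None,fx=3.7,fy=3.7,interpolation=cv2.INTER_CUBIC);cv2.imwrite("pics/sidec.png",b)
for c in((236,178),(363,168),(241,254),(373,240)):print(onz("top",*c,.09))
print(tri(("top",343,207),("side",280,248)),tri(("top",269,218),("side",262,205)))
E
```

```text
[0.6153 0.1253 0.09  ]
[ 0.6346 -0.1327  0.09  ]
[0.4634 0.1154 0.09  ]
[ 0.4874 -0.1446  0.09  ]
(array([ 0.5452, -0.0773,  0.1413]), np.float64(0.00055056827878425)) (array([0.5305, 0.0607, 0.1124]), np.float64(0.0008338037912670319))
```

View pics/topc.png

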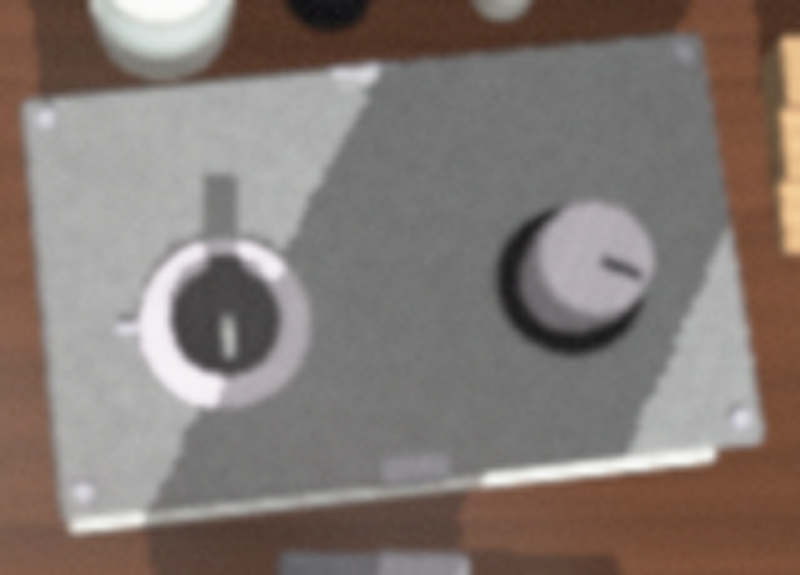

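View pics/sidec.png

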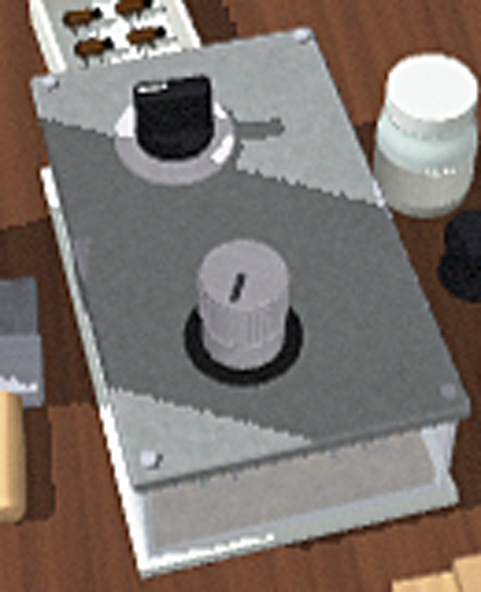

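Both crops are clear. In the top crop the lock base ring is centred at full-frame (270,219.6), the bar's ends are near (270,205) and (271,228), and the cap top is at (344.8,204.6). In the side crop the bar top's ends are near (252,199) and (271.5,197.5), and the cap top is at (280.7,248.5). The pin sticks out towards +y.

```bash
python3 - <<'E'
from h import *
from scipy.spatial.transform import Rotation as Ro
np.set_printoptions(precision=4,suppress=True)
T=lambda u,v:(225+u/5,155+v/5); S=lambda u,v:(215+u/3.7,175+v/3.7)
print("base",onz("top",*T(225,323),.096)); print("neck",onz("top",*T(572,280),.09))
print("cap",tri(("top",*T(599,248)),("side",*S(243,272))))
l=onz("side",*S(136,89),.134);r=onz("side",*S(209,83),.134);print("bar side",(l+r)/2,r-l,np.degrees(np.arctan2(*(r-l)[[1,0]])))
a=onz("top",*T(229,357),.134);b=onz("top",*T(226,318),.134);print("line top",a,b,np.degrees(np.arctan2(*(b-a)[[1,0]])))
p=[onz("top",*T(*c),.09) for c in((25,103),(697,35),(72,520),(762,443))]
print("chamber",sum(p)/4,[np.degrees(np.arctan2(*(x-y)[[1,0]]))-90 for x,y in((p[0],p[1]),(p[2],p[3]))],np.linalg.norm(p[0]-p[1]))
s=sense();R=Ro.from_quat(s["tool_rot"]).as_matrix();print(R)
# side silhouettes of neck/cap
E
```

```text
base [0.5294 0.0584 0.096 ]
neck [ 0.5462 -0.0804  0.09  ]
cap (array([ 0.5476, -0.0804,  0.1439]), np.float64(0.002793816011796093))
bar side [0.5305 0.0588 0.134 ] [ 0.0394 -0.0018  0.    ] -2.58046295260779
line top [0.5108 0.058  0.134 ] [0.5255 0.0589 0.134 ] 3.5781840007879406
chamber [ 0.5504 -0.0083  0.09  ] [np.float64(5.619274789745191), np.float64(5.549334996878315)] 0.27488207884751914
[[ 0.9577  0.2876 -0.0002]
 [ 0.2876 -0.9577  0.002 ]
 [ 0.0003 -0.002  -1.    ]]
```

```bash
python3 -m inch '[{"dx":4,"dy":-4},{"dx":4,"dy":-4},{"dx":4,"dy":-4},{"dx":4,"dy":-4},{"dx":4,"dy":-4},{"dx":4,"dy":-4},{"dx":4,"dy":-4},{"dx":4,"dy":-4},{"dx":4,"dy":-4},{"dx":4,"dy":-4}]' 1 40
python3 -m inch '[{"dx":4,"dy":-4},{"dx":4,"dy":-4},{"wz":-10},{"wz":-10},{"wz":-10},{"wz":-10},{"wz":-10},{"wz":-10},{"wz":-10},{"wz":-10}]'
python3 -m inch '[{"wz":-10},{"wz":-10},{"wz":-10},{"wz":-10},{"wz":-10},{"wz":-10},{"wz":-10},{"wz":-10},{"wz":-3},{}]'
python3 - <<'E'
from h import *
print(sense());print(eyes.camera_params("wrist"))
cv2.imwrite("pics/w0.png",eyes.snapshot("wrist")[:,:,::-1])
E
```

```text
{'t': 0.1, 'q': array([-1.45751093e+00,  5.28378321e-01,  1.43380002e+00, -2.00408276e-05,
        1.18139710e+00, -1.78467627e-01]), 'qd': array([-0.00052244, -0.00173836, -0.00552633, -0.0010549 , -0.00099125,
        0.00072409]), 'tau': array([-1.57466247e-04, -4.43302810e+01, -1.78586662e+01, -1.97812451e-04,
        3.91848735e-03,  2.10366636e-06]), 'tcp_pos': array([ 0.17975414, -0.59805507,  0.30301996]), 'tool_rot': array([ 9.89377836e-01,  1.45363390e-01,  2.30433301e-05, -9.91168752e-04]), 'force': array([-0.03778844,  0.47265673,  0.38655662]), 'ft_torque': array([ 0.00781437, -0.07868635,  0.03100712]), 'gripper_force': 0.0, 'finger_gap': 1.0004958432952737}
{'fx': 325.19226210127806, 'fy': 325.19226210127806, 'cx': 280.4039562022723, 'cy': 203.18437057313943, 'rvec': array([-2.3275058 ,  1.73202968,  0.25502709]), 'tvec': array([-0.62340448, -0.03675759,  0.37986367])}invalid input at $[0]: expected keys dx, dy, dz, wx, wy, wz
invalid input at $[0]: expected keys dx, dy, dz, wx, wy, wz
invalid input at $[0]: expected keys dx, dy, dz, wx, wy, wz
```

View pics/w0.png

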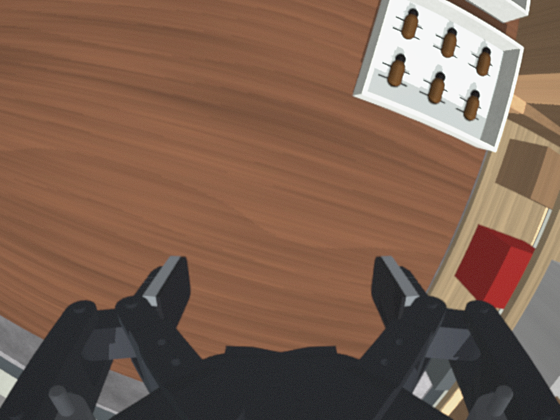

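Every row needs all six keys, so nothing moved. This picture is only the start view: bare table, with the fingers at the bottom.

```bash
python3 -m inch '[{"dx":4,"dy":-4,"dz":0,"wx":0,"wy":0,"wz":0},{"dx":4,"dy":-4,"dz":0,"wx":0,"wy":0,"wz":0},{"dx":4,"dy":-4,"dz":0,"wx":0,"wy":0,"wz":0},{"dx":4,"dy":-4,"dz":0,"wx":0,"wy":0,"wz":0},{"dx":4,"dy":-4,"dz":0,"wx":0,"wy":0,"wz":0},{"dx":4,"dy":-4,"dz":0,"wx":0,"wy":0,"wz":0},{"dx":4,"dy":-4,"dz":0,"wx":0,"wy":0,"wz":0},{"dx":4,"dy":-4,"dz":0,"wx":0,"wy":0,"wz":0},{"dx":4,"dy":-4,"dz":0,"wx":0,"wy":0,"wz":0},{"dx":4,"dy":-4,"dz":0,"wx":0,"wy":0,"wz":0}]' 1 40
python3 -m inch '[{"dx":4,"dy":-4,"dz":0,"wx":0,"wy":0,"wz":0},{"dx":4,"dy":-4,"dz":0,"wx":0,"wy":0,"wz":0},{"dx":0,"dy":0,"dz":0,"wx":0,"wy":0,"wz":-10},{"dx":0,"dy":0,"dz":0,"wx":0,"wy":0,"wz":-10},{"dx":0,"dy":0,"dz":0,"wx":0,"wy":0,"wz":-10},{"dx":0,"dy":0,"dz":0,"wx":0,"wy":0,"wz":-10},{"dx":0,"dy":0,"dz":0,"wx":0,"wy":0,"wz":-10},{"dx":0,"dy":0,"dz":0,"wx":0,"wy":0,"wz":-10},{"dx":0,"dy":0,"dz":0,"wx":0,"wy":0,"wz":-10},{"dx":0,"dy":0,"dz":0,"wx":0,"wy":0,"wz":-10}]'
python3 -m inch '[{"dx":0,"dy":0,"dz":0,"wx":0,"wy":0,"wz":-10},{"dx":0,"dy":0,"dz":0,"wx":0,"wy":0,"wz":-10},{"dx":0,"dy":0,"dz":0,"wx":0,"wy":0,"wz":-10},{"dx":0,"dy":0,"dz":0,"wx":0,"wy":0,"wz":-10},{"dx":0,"dy":0,"dz":0,"wx":0,"wy":0,"wz":-10},{"dx":0,"dy":0,"dz":0,"wx":0,"wy":0,"wz":-10},{"dx":0,"dy":0,"dz":0,"wx":0,"wy":0,"wz":-10},{"dx":0,"dy":0,"dz":0,"wx":0,"wy":0,"wz":-10},{"dx":0,"dy":0,"dz":0,"wx":0,"wy":0,"wz":-3},{"dx":0,"dy":0,"dz":0,"wx":0,"wy":0,"wz":0}]'
python3 - <<'E'
from h import *
s=sense();print(s["q"]);p=eyes.camera_params("wrist");np.savez("w1.npz",**p)
cv2.imwrite("pics/w1.png",eyes.snapshot("wrist")[:,:,::-1])
E
```

```text
t: 1.4
tcp_pos: [0.4485, -0.0987, 0.304]
tool_rot: [0.989, 0.145, 0.0, 0.0]
force: [0.6, -1.0, 0.5]
finger_gap: 1.0
gripper_force: 0.0
t: 2.65
tcp_pos: [0.5013, -0.0007, 0.3037]
tool_rot: [0.662, 0.749, -0.0, -0.0]
force: [0.2, 0.5, 0.6]
finger_gap: 1.007
gripper_force: 0.0
t: 3.9
tcp_pos: [0.5013, -0.0007, 0.3037]
tool_rot: [0.003, 1.0, 0.0, -0.0]
force: [-1.0, 0.3, -0.5]
finger_gap: 0.999
gripper_force: 0.0
[-2.24726473e-01  3.62288741e-01  1.73758814e+00  4.44776259e-05
  1.04222414e+00 -1.78991396e+00]
```

View pics/w1.png

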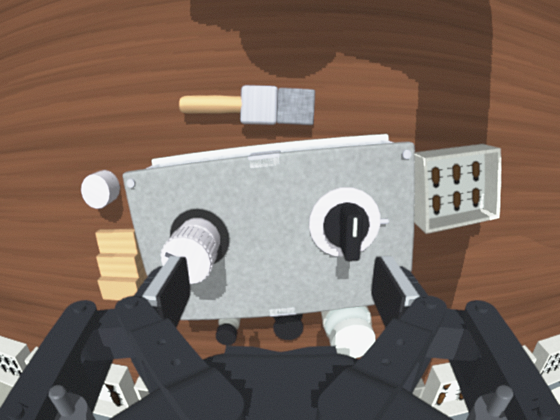

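The wrist view shows the whole chamber. The lock base ring is centred near (345,222), with the bar from about (355,205) to (352,258). The cap top is at about (187,259) and its neck ring at (199,236).

```bash
cat >> h.py <<'E'
def wray(p,u,v):
    x=np.array([u-p["cx"],v-p["cy"]]);r=np.hypot(*x);th=r/p["fx"]
    d=np.r_[x/r*np.sin(th),np.cos(th)];R=cv2.Rodrigues(p["rvec"])[0];return -R.T@p["tvec"],R.T@d
def wz(p,u,v,z):
    o,d=wray(p,u,v);return o+d*(z-o[2])/d[2]
E
python3 - <<'E'
from h import *
np.set_printoptions(precision=4,suppress=True)
p=dict(np.load("w1.npz"));im=cv2.imread("pics/w1.png")
print("base",wz(p,345,222,.096),"neck",wz(p,199,236,.09))
for z in(.138,.141,.144,.147):print("cap",z,wz(p,187,259,z))
c=cv2.resize(im[175:275,145:405],None,fx=3,fy=3,interpolation=cv2.INTER_CUBIC);cv2.imwrite("pics/w1c.png",c)
for q in((131,184),(406,155)):print(wz(p,*q,.09))
E
```

```text
base [0.5292 0.0587 0.096 ] neck [ 0.5449 -0.0791  0.09  ]
cap 0.138 [ 0.546  -0.0783  0.138 ]
cap 0.141 [ 0.5445 -0.0773  0.141 ]
cap 0.144 [ 0.543  -0.0763  0.144 ]
cap 0.147 [ 0.5415 -0.0753  0.147 ]
[ 0.4923 -0.1442  0.09  ]
[0.467  0.1156 0.09  ]
```

View pics/w1c.png

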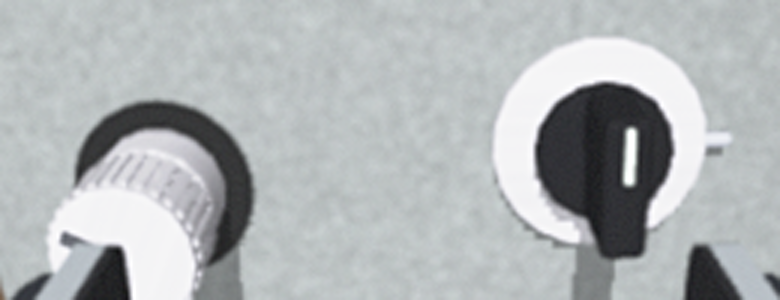

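The crop shows the bar's white line from full-frame (355.3,217.7) to (354.7,236.7). The base ring centre is confirmed at about (345,222).

```bash
python3 - <<'E'
from h import *
np.set_printoptions(precision=4,suppress=True)
p=dict(np.load("w1.npz"))
a=wz(p,355.3,217.7,.134);b=wz(p,354.7,236.7,.134);print(a,b,np.degrees(np.arctan2(*(b-a)[[1,0]])))
print(sense()["tcp_pos"], "left/right edges of the bar top",wz(p,145+613/3,175+180/3,.134),wz(p,145+652/3,175+180/3,.134))
E
```

```text
[0.5119 0.0588 0.134 ] [0.5282 0.0594 0.134 ] 2.3211945710659543
[ 0.5013 -0.0007  0.3038] left/right edges of the bar top [0.5266 0.0548 0.134 ] [0.5269 0.0658 0.134 ]
```

```bash
python3 -m inch '[{"dx":-1.4,"dy":3,"dz":0,"wx":0,"wy":0,"wz":-1},{"dx":-1.4,"dy":3,"dz":0,"wx":0,"wy":0,"wz":-1},{"dx":0,"dy":0,"dz":4,"wx":0,"wy":0,"wz":0},{"dx":0,"dy":0,"dz":4,"wx":0,"wy":0,"wz":0},{"dx":0,"dy":0,"dz":2,"wx":0,"wy":0,"wz":0},{"dx":0,"dy":0,"dz":2,"wx":0,"wy":0,"wz":0},{"dx":0,"dy":0,"dz":0,"wx":0,"wy":0,"wz":0},{"dx":0,"dy":0,"dz":0,"wx":0,"wy":0,"wz":0}]'
python3 -m inch '[{"dx":0,"dy":0,"dz":0,"wx":0,"wy":0,"wz":0},{"dx":0,"dy":0,"dz":0,"wx":0,"wy":0,"wz":0},{"dx":0,"dy":0,"dz":0,"wx":0,"wy":0,"wz":0},{"dx":0,"dy":0,"dz":0,"wx":0,"wy":0,"wz":0},{"dx":0,"dy":0,"dz":0,"wx":0,"wy":0,"wz":0},{"dx":0,"dy":0,"dz":0,"wx":0,"wy":0,"wz":0},{"dx":0,"dy":0,"dz":0,"wx":0,"wy":0,"wz":0},{"dx":0,"dy":0,"dz":0,"wx":0,"wy":0,"wz":0}]' 0 50
python3 -c "
from h import *
print(sense())"
```

```text
t: 4.95
tcp_pos: [0.5297, 0.0593, 0.1844]
tool_rot: [-0.015, 1.0, -0.0, 0.0]
force: [-0.0, 0.3, -0.5]
finger_gap: 1.004
gripper_force: 0.0
t: 5.95
tcp_pos: [0.5293, 0.059, 0.1843]
tool_rot: [-0.015, 1.0, -0.0, 0.0]
force: [-2.0, -3.9, 5.8]
finger_gap: 0.153
gripper_force: 50.8
{'t': 5.95, 'q': array([-9.88006613e-02,  5.82081271e-01,  1.77056633e+00, -7.93711554e-04,
        7.88581182e-01, -1.69881355e+00]), 'qd': array([-0.00074311, -0.0013655 ,  0.00052222,  0.00067954, -0.00102154,
       -0.00052534]), 'tau': array([  1.8098421 , -37.17266321, -10.66803038,   0.52421736,
        -0.32101359,  -0.20963208]), 'tcp_pos': array([0.52929902, 0.05895127, 0.18431223]), 'tool_rot': array([-1.48874038e-02,  9.99889120e-01, -3.00342198e-04,  1.48902893e-04]), 'force': array([-1.99273662, -3.85832586,  5.75549131]), 'ft_torque': array([-0.4933559 ,  0.22562476, -0.171328  ]), 'gripper_force': 50.784029960632324, 'finger_gap': 0.15347423580483122}
```

The gripper has the bar: a gap of about 13 mm with low side force. Next I'll turn it clockwise.

```bash
python3 -m inch '[{"dx":0,"dy":0,"dz":0,"wx":0,"wy":0,"wz":6},{"dx":0,"dy":0,"dz":0,"wx":0,"wy":0,"wz":6},{"dx":0,"dy":0,"dz":0,"wx":0,"wy":0,"wz":6},{"dx":0,"dy":0,"dz":0,"wx":0,"wy":0,"wz":6},{"dx":0,"dy":0,"dz":0,"wx":0,"wy":0,"wz":6},{"dx":0,"dy":0,"dz":0,"wx":0,"wy":0,"wz":6},{"dx":0,"dy":0,"dz":0,"wx":0,"wy":0,"wz":6}]'
python3 -m inch '[{"dx":0,"dy":0,"dz":0,"wx":0,"wy":0,"wz":6},{"dx":0,"dy":0,"dz":0,"wx":0,"wy":0,"wz":6},{"dx":0,"dy":0,"dz":0,"wx":0,"wy":0,"wz":6},{"dx":0,"dy":0,"dz":0,"wx":0,"wy":0,"wz":6},{"dx":0,"dy":0,"dz":0,"wx":0,"wy":0,"wz":6},{"dx":0,"dy":0,"dz":0,"wx":0,"wy":0,"wz":6},{"dx":0,"dy":0,"dz":0,"wx":0,"wy":0,"wz":2},{"dx":0,"dy":0,"dz":0,"wx":0,"wy":0,"wz":0},{"dx":0,"dy":0,"dz":0,"wx":0,"wy":0,"wz":0}]'
python3 -c "
from h import *
s=sense();print(s['q'],s['ft_torque'])"
```

```text
t: 6.82
tcp_pos: [0.5297, 0.0599, 0.1843]
tool_rot: [0.346, 0.938, 0.001, 0.001]
force: [-0.1, 1.4, 3.9]
finger_gap: 0.147
gripper_force: 50.6
t: 7.95
tcp_pos: [0.5305, 0.0604, 0.1843]
tool_rot: [0.631, 0.775, 0.002, 0.001]
force: [2.1, 5.8, 2.4]
finger_gap: 0.151
gripper_force: 50.4
[-0.09714788  0.58257158  1.76915172  0.00339396  0.78632212 -0.30358655] [ 0.7794442  -0.39787099 -0.16137343]
```

```bash
python3 -m inch '[{"dx":0,"dy":0,"dz":0,"wx":0,"wy":0,"wz":0},{"dx":0,"dy":0,"dz":0,"wx":0,"wy":0,"wz":0},{"dx":0,"dy":0,"dz":0,"wx":0,"wy":0,"wz":0},{"dx":0,"dy":0,"dz":0,"wx":0,"wy":0,"wz":0},{"dx":0,"dy":0,"dz":-3,"wx":0,"wy":0,"wz":0},{"dx":0,"dy":0,"dz":-4,"wx":0,"wy":0,"wz":0},{"dx":0,"dy":0,"dz":-4,"wx":0,"wy":0,"wz":0},{"dx":0,"dy":0,"dz":0,"wx":0,"wy":0,"wz":-5},{"dx":0,"dy":0,"dz":0,"wx":0,"wy":0,"wz":-10},{"dx":0,"dy":0,"dz":0,"wx":0,"wy":0,"wz":-10}]' 1
python3 -m inch '[{"dx":0,"dy":0,"dz":0,"wx":0,"wy":0,"wz":-10},{"dx":0,"dy":0,"dz":0,"wx":0,"wy":0,"wz":-10},{"dx":0,"dy":0,"dz":0,"wx":0,"wy":0,"wz":-10},{"dx":0,"dy":0,"dz":0,"wx":0,"wy":0,"wz":-10},{"dx":0,"dy":0,"dz":0,"wx":0,"wy":0,"wz":-10},{"dx":0,"dy":-5,"dz":0,"wx":0,"wy":0,"wz":0},{"dx":0,"dy":-5,"dz":0,"wx":0,"wy":0,"wz":0},{"dx":3,"dy":-4,"dz":0,"wx":0,"wy":0,"wz":0},{"dx":1,"dy":0,"dz":0,"wx":0,"wy":0,"wz":0},{"dx":0,"dy":0,"dz":0,"wx":0,"wy":0,"wz":0}]'
python3 - <<'E'
from h import *
s=sense();print(s["q"]);p=eyes.camera_params("wrist");np.savez("w2.npz",**p)
cv2.imwrite("pics/w2.png",eyes.snapshot("wrist")[:,:,::-1])
E
```

```text
t: 9.2
tcp_pos: [0.529, 0.0593, 0.294]
tool_rot: [0.446, 0.895, -0.0, -0.0]
force: [-1.1, -0.0, 0.0]
finger_gap: 1.003
gripper_force: 0.0
t: 10.45
tcp_pos: [0.4806, -0.0777, 0.2939]
tool_rot: [0.029, 1.0, 0.0, -0.0]
force: [-0.3, 0.1, 0.2]
finger_gap: 0.998
gripper_force: 0.0
[-3.90657705e-01  3.57086508e-01  1.78238149e+00  6.12852873e-04
  1.00285003e+00 -1.90358009e+00]
```

View pics/w2.png

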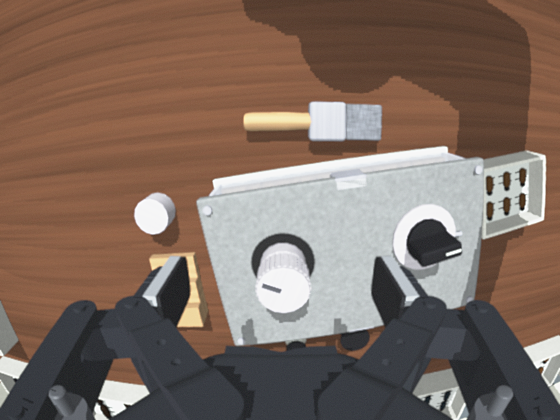

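The bar now lies across the chamber and stays there, so the lock has clicked over. The cap top is at about (284,290) and its neck ring is centred near (283,262).

```bash
python3 - <<'E'
from h import *
np.set_printoptions(precision=4,suppress=True)
p=dict(np.load("w2.npz"));p1=dict(np.load("w1.npz"))
print("neck",wz(p,283,262,.09))
for z in(.140,.142,.144):print(z,wz(p,284,290,z),wz(p1,187,259,z), onz("top",344.8,204.6,z),onz("side",280.7,248.5,z),"diam",np.linalg.norm(wz(p,257,290,z)-wz(p,311,290,z)))
a=wz(p,413,246,.134);b=wz(p,460,243,.134);print("bar",np.degrees(np.arctan2(*(b-a)[[1,0]])))
E
```

```text
neck [ 0.5466 -0.079   0.09  ]
0.14 [ 0.5466 -0.0786  0.14  ] [ 0.545  -0.0776  0.14  ] [ 0.5497 -0.0812  0.14  ] [ 0.5467 -0.0776  0.14  ] diam 0.043334106819826496
0.142 [ 0.5454 -0.0786  0.142 ] [ 0.544 -0.077  0.142] [ 0.5493 -0.0808  0.142 ] [ 0.5465 -0.0792  0.142 ] diam 0.042946593227552565
0.144 [ 0.5441 -0.0785  0.144 ] [ 0.543  -0.0763  0.144 ] [ 0.549  -0.0804  0.144 ] [ 0.5462 -0.0808  0.144 ] diam 0.04255907963527863
bar 87.55160820426894
```

```bash
python3 -m inch '[{"dx":-3.3,"dy":0.1,"dz":0,"wx":0,"wy":0,"wz":0},{"dx":-3.2,"dy":0.1,"dz":0,"wx":0,"wy":0,"wz":0},{"dx":0,"dy":0,"dz":0,"wx":0,"wy":0,"wz":-10},{"dx":0,"dy":0,"dz":0,"wx":0,"wy":0,"wz":-10},{"dx":0,"dy":0,"dz":0,"wx":0,"wy":0,"wz":-10},{"dx":0,"dy":0,"dz":0,"wx":0,"wy":0,"wz":-10},{"dx":0,"dy":0,"dz":4,"wx":0,"wy":0,"wz":0},{"dx":0,"dy":0,"dz":4,"wx":0,"wy":0,"wz":0},{"dx":0,"dy":0,"dz":3.1,"wx":0,"wy":0,"wz":0},{"dx":0,"dy":0,"dz":0,"wx":0,"wy":0,"wz":0}]'
python3 -c "
from h import *
s=sense();print(s['q'],s['ft_torque'],s['tcp_pos'])"
python3 -m inch '[{"dx":0,"dy":0,"dz":0,"wx":0,"wy":0,"wz":0},{"dx":0,"dy":0,"dz":0,"wx":0,"wy":0,"wz":0},{"dx":0,"dy":0,"dz":0,"wx":0,"wy":0,"wz":0},{"dx":0,"dy":0,"dz":0,"wx":0,"wy":0,"wz":0},{"dx":0,"dy":0,"dz":0,"wx":0,"wy":0,"wz":0},{"dx":0,"dy":0,"dz":0,"wx":0,"wy":0,"wz":0}]' 0 30
python3 -c "
from h import *
s=sense();print(s['q'],s['ft_torque'],s['tcp_pos'])"
```

```text
t: 11.75
tcp_pos: [0.5457, -0.0782, 0.1808]
tool_rot: [-0.316, 0.949, 0.002, -0.002]
force: [0.2, 0.2, 0.6]
finger_gap: 0.999
gripper_force: 0.0
[-3.45063404e-01  6.07002557e-01  1.72261277e+00  2.82727223e-04
  8.17054293e-01 -2.55897923e+00] [ 0.033662    0.03158101 -0.03262261] [ 0.54572253 -0.07815482  0.18075184]
t: 12.5
tcp_pos: [0.5469, -0.0796, 0.1846]
tool_rot: [-0.315, 0.949, -0.0, 0.001]
force: [-0.9, 2.4, 6.1]
finger_gap: 0.493
gripper_force: 30.3
[-3.47141334e-01  6.00489067e-01  1.72108268e+00  1.28844381e-03
  8.17504685e-01 -2.55922911e+00] [ 0.42658368  0.0761485  -0.03872564] [ 0.54690884 -0.07960215  0.18459029]
```

The gripper has the cap (42 mm gap). Next I'll screw it down in stages, checking torque.

```bash
cat > st.py <<'E'
from h import *
from scipy.spatial.transform import Rotation as Ro
s=sense();m=Ro.from_quat(s["tool_rot"]).as_matrix()
print("yaw %.2f q6 %.3f tz %.3f tau6 %.3f"%(np.degrees(np.arctan2(m[1,0],m[0,0]))%360,s["q"][5],s["ft_torque"][2],s["tau"][5]))
E
python3 st.py
python3 -m inch '[{"dx":0,"dy":0,"dz":0.015,"wx":0,"wy":0,"wz":8},{"dx":0,"dy":0,"dz":0.015,"wx":0,"wy":0,"wz":8},{"dx":0,"dy":0,"dz":0.015,"wx":0,"wy":0,"wz":8},{"dx":0,"dy":0,"dz":0.015,"wx":0,"wy":0,"wz":8},{"dx":0,"dy":0,"dz":0.015,"wx":0,"wy":0,"wz":8},{"dx":0,"dy":0,"dz":0,"wx":0,"wy":0,"wz":0}]'
python3 st.py
python3 -m inch '[{"dx":0,"dy":0,"dz":0.015,"wx":0,"wy":0,"wz":8},{"dx":0,"dy":0,"dz":0.015,"wx":0,"wy":0,"wz":8},{"dx":0,"dy":0,"dz":0.015,"wx":0,"wy":0,"wz":8},{"dx":0,"dy":0,"dz":0,"wx":0,"wy":0,"wz":0}]'
python3 st.py
```

```text
yaw 216.69 q6 -2.559 tz -0.039 tau6 0.000
t: 13.25
tcp_pos: [0.5469, -0.0796, 0.1839]
tool_rot: [0.029, 1.0, 0.0, 0.001]
force: [-0.3, 2.2, 6.3]
finger_gap: 0.497
gripper_force: 30.4
yaw 176.63 q6 -1.860 tz -0.080 tau6 0.096
t: 13.75
tcp_pos: [0.5469, -0.0795, 0.1835]
tool_rot: [0.237, 0.972, 0.0, 0.001]
force: [0.3, 2.7, 6.9]
finger_gap: 0.493
gripper_force: 30.5
yaw 152.63 q6 -1.441 tz -0.000 tau6 0.096
```

```bash
for i in 1; do :; done
python3 -m inch '[{"dx":0,"dy":0,"dz":0.015,"wx":0,"wy":0,"wz":8},{"dx":0,"dy":0,"dz":0.015,"wx":0,"wy":0,"wz":8},{"dx":0,"dy":0,"dz":0,"wx":0,"wy":0,"wz":0}]' | grep force:
python3 st.py
python3 -m inch '[{"dx":0,"dy":0,"dz":0.015,"wx":0,"wy":0,"wz":8},{"dx":0,"dy":0,"dz":0.015,"wx":0,"wy":0,"wz":8},{"dx":0,"dy":0,"dz":0,"wx":0,"wy":0,"wz":0}]' | grep force:
python3 st.py
```

```text
force: [-0.9, 3.8, 7.6]
gripper_force: 30.5
yaw 136.63 q6 -1.162 tz -0.039 tau6 0.095
force: [-0.8, 2.8, 6.6]
gripper_force: 30.5
yaw 120.63 q6 -0.883 tz -0.078 tau6 0.095
```

```bash

python3 -m inch '[{"dx":0,"dy":0,"dz":0.015,"wx":0,"wy":0,"wz":8},{"dx":0,"dy":0,"dz":0.015,"wx":0,"wy":0,"wz":8},{"dx":0,"dy":0,"dz":0,"wx":0,"wy":0,"wz":0}]' | grep force:
python3 st.py
python3 -m inch '[{"dx":0,"dy":0,"dz":0.015,"wx":0,"wy":0,"wz":8},{"dx":0,"dy":0,"dz":0.015,"wx":0,"wy":0,"wz":8},{"dx":0,"dy":0,"dz":0,"wx":0,"wy":0,"wz":0}]' | grep force:
python3 st.py
```

```text
force: [-0.7, 3.4, 7.4]
gripper_force: 30.5
yaw 104.63 q6 -0.603 tz -0.060 tau6 0.095
force: [-0.9, -0.0, 7.4]
gripper_force: 30.6
yaw 88.94 q6 -0.327 tz 0.752 tau6 0.863
```

```bash

python3 -m inch '[{"dx":0,"dy":0,"dz":0,"wx":0,"wy":0,"wz":4},{"dx":0,"dy":0,"dz":0,"wx":0,"wy":0,"wz":0},{"dx":0,"dy":0,"dz":0,"wx":0,"wy":0,"wz":0}]' | grep force:
python3 st.py
python3 -m inch '[{"dx":0,"dy":0,"dz":0,"wx":0,"wy":0,"wz":4},{"dx":0,"dy":0,"dz":0,"wx":0,"wy":0,"wz":0},{"dx":0,"dy":0,"dz":0,"wx":0,"wy":0,"wz":0}]' | grep force:
python3 st.py
```

```text
force: [-2.2, -2.5, 7.0]
gripper_force: 30.6
yaw 84.94 q6 -0.257 tz 0.609 tau6 0.576
force: [-2.0, -1.7, 6.9]
gripper_force: 30.7
yaw 80.94 q6 -0.188 tz 0.622 tau6 0.650
```

It has bottomed out: torque rose to about 0.8 N m, then the pads slipped at about 0.6. Now I'll back off a quarter turn, rising with the thread.

```bash

python3 -m inch '[{"dx":0,"dy":0,"dz":0,"wx":0,"wy":0,"wz":0},{"dx":0,"dy":0,"dz":0,"wx":0,"wy":0,"wz":0},{"dx":0,"dy":0,"dz":-0.01,"wx":0,"wy":0,"wz":-6},{"dx":0,"dy":0,"dz":-0.01,"wx":0,"wy":0,"wz":-6},{"dx":0,"dy":0,"dz":0,"wx":0,"wy":0,"wz":0}]' 0 45
python3 st.py
python3 -m inch '[{"dx":0,"dy":0,"dz":-0.015,"wx":0,"wy":0,"wz":-8},{"dx":0,"dy":0,"dz":-0.015,"wx":0,"wy":0,"wz":-8},{"dx":0,"dy":0,"dz":-0.015,"wx":0,"wy":0,"wz":-8},{"dx":0,"dy":0,"dz":-0.015,"wx":0,"wy":0,"wz":-8},{"dx":0,"dy":0,"dz":-0.015,"wx":0,"wy":0,"wz":-8},{"dx":0,"dy":0,"dz":-0.015,"wx":0,"wy":0,"wz":-8},{"dx":0,"dy":0,"dz":-0.015,"wx":0,"wy":0,"wz":-8},{"dx":0,"dy":0,"dz":-0.015,"wx":0,"wy":0,"wz":-8},{"dx":0,"dy":0,"dz":-0.015,"wx":0,"wy":0,"wz":-8},{"dx":0,"dy":0,"dz":-0.015,"wx":0,"wy":0,"wz":-8}]'
python3 -m inch '[{"dx":0,"dy":0,"dz":0,"wx":0,"wy":0,"wz":0},{"dx":0,"dy":0,"dz":0,"wx":0,"wy":0,"wz":0},{"dx":0,"dy":0,"dz":0,"wx":0,"wy":0,"wz":0},{"dx":0,"dy":0,"dz":0,"wx":0,"wy":0,"wz":0}]'
python3 st.py
python3 - <<'E'
from h import *
t=eyes.snapshot("side")[:,:,::-1]; w=eyes.snapshot("wrist")[:,:,::-1]
cv2.imwrite("pics/end.png",np.hstack([cv2.resize(t[160:300,200:340],(420,420)),w[:,90:470]]))
E
```

```text
t: 16.62
tcp_pos: [0.5471, -0.0809, 0.1826]
tool_rot: [0.69, 0.724, 0.0, 0.002]
force: [-1.5, -1.6, 6.2]
finger_gap: 0.493
gripper_force: 45.2
yaw 92.78 q6 -0.396 tz 0.055 tau6 -0.065
t: 17.88
tcp_pos: [0.5483, -0.0797, 0.184]
tool_rot: [0.062, 0.998, 0.0, 0.003]
force: [3.2, 3.2, 3.6]
finger_gap: 0.491
gripper_force: 45.1
t: 18.38
tcp_pos: [0.5483, -0.0797, 0.1839]
tool_rot: [0.065, 0.998, -0.0, 0.003]
force: [3.1, 3.8, 6.2]
finger_gap: 0.488
gripper_force: 45.1
yaw 172.53 q6 -1.789 tz 0.062 tau6 0.045
```

View pics/end.png

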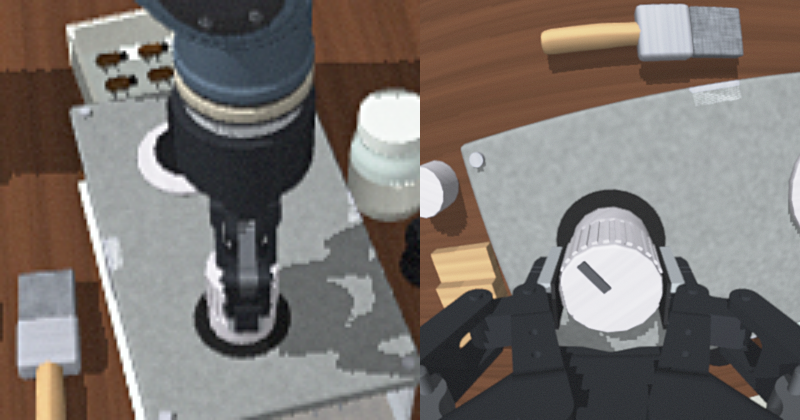

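The slot in the cap has turned about 28° clockwise from where it started. The cap reached bottom 112–128° from its start, so it now stands about 84–100° above the stop, within the 72–109° tolerance. The grip is 45 N and the cap is still; the things in view sit where they were.

```bash
python3 -c "
from station import workorder
print(workorder.sign_off())"
```

```text
the job is handed in; nothing more can be done
None
```

I locked the lid, screwed the vent cap down to its stop, backed it off about a quarter turn, and handed the job in with the gripper still holding the cap at 45 N; the hand-in returned no verdict.

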